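Feel the dish rim for chips

ROBOT

A 7-joint arm with a two-finger parallel gripper is mounted at the origin on the work surface. World frame = base frame: x ahead of the robot, y to its left, z up, the work surface at z = 0. Lengths are in m, angles in rad, forces in N, time in s.
With the tool pointing down it reaches from about 0.375 to 0.925 m from the base axis. Payload 3.1 kg.
Tool frame: the origin (TCP) lies at the very end of the fingers, on their centre line; the grasp point (between the pads) lies 19 mm behind it; z points along the fingers, y is the line along which they close (so a half turn about z gives the same grasp; the last joint's range is limited). The gripper opens to 85 mm and grips with 20 to 120 N. Pads are 22 mm wide; open, the fingers measure 114 mm over their backs; the gripper's body (76 mm by 85 mm) begins 54 mm behind the grasp point. The pads swing forward as they close: fully open they stand 13 mm farther back than shut.
Start: joints at [-1.267, 0.383, 0.044, 1.598, -0.018, 1.161, -0.05], TCP at [0.254, 0.598, 0.231] pointing down, gripper open.
Joint ranges: [-2.61, 2.61], [-0.41, 2.15], [-1.48, 1.57], [0, 2.5], [-1.57, 4.71], [0.05, 1.97], [-2.85, 2.85]. Speed limits (rad/s): [2.79, 2.79, 3.14, 3.14, 3.14, 3.14, 3.14].

INTERFACE

Orientations are given as a rotation vector (axis times angle).
In Python, from station import * gives the robot as it stands.
- The arm moves only by the tool move_arm, never from a script. Its arguments are lists of equal length, an entry for each row: "offset": the shift along the tool's x, y, z in mm, a list of three; "turn": the turn, a rotation vector about the tool's x, y, z in degrees, a list of three; "claw": the finger opening in mm, from 0 to 85.4. A call has 1 to 8 rows; each row shifts and turns the commanded pose from where the row before left it, along the tool's axes as they then stand; what a row does not reach is not made up. A row lasts 1/8 s, in which the tool goes at most 62.5 mm and 10.7 degrees, less where a joint would pass 70% of its speed; a pose out of reach is approached as far as the arm can. A call with a gripper value outside its range is refused whole. The fingers move at their own pace and stop on an object; the grip force is fixed at half the most. Time passes only in rows, so rows that do not move let the fingers close. It gives the time, the measured TCP pose, the force, the opening and the grip force at its end, in the units of the state.
- get_obs(): the state, without advancing time (a new reading comes with each control period).
- camera(name): name is "scene" or "side" or "wrist"; returns the picture (420x560x3 uint8, blue, green, red); there is no depth.
- camera_model(name): a dict with "camera_matrix" (3x3 intrinsics, pixels), "R" (3x3) and "t" (3): a world point X has camera coordinates R X + t. Camera axes: x right, y down, z forward; pixel columns grow to the right and rows downward; lengths in m; the calibration is good to about 2 mm. A picture is of the moment at which its call begins: read the wrist's pose just before it. camera_model takes no time and is no camera call; for the wrist camera it gives the pose at the moment of the call.
- close_job(): hands the job in; it is judged then, once.
The state is a dict: "t": time; "qpos": joint angles; "qvel": joint speeds; "effort": joint torques, N m; "tool_pos": TCP position; "orientation": TCP orientation; "force": force on the tool from outside, world axes, zero at the start; "torque": the same for the moment, N m; "grip_width": finger opening in m; "grasp_force": force on a finger pad.
Only numpy, scipy, OpenCV 4.12 (cv2) and the standard library are available. Lean on these libraries where they do the work, as an engineer would, in place of code of your own. Each camera call takes 0.05 s, during which the arm holds its last target. There are 200 camera calls.

TASK

Feel the rim of the cream dish for chips: close the fingers, set the fingertips gently on the blue dot and run them lightly along the top of the rim, keeping in touch with it all the way, over the two black dots to the orange dot, the short way round. Then lift the fingers clear. Do not grip or lift the dish, press hard on it or shove it off its place on the cushioned stand, and leave everything else where it is.

Things in the scene. Friction and masses are not known exactly. Their poses are not given: they have to be found in the camera images.
- stand: Fixed cushioned stand: square wooden foot 190 x 190 mm, 12 mm thick, with a round black rubber-topped cushion (160 mm across, top 53 to 58 mm above the table under the dish) on springs. The cushion only sinks straight down, up to 16 mm, with about 0.5 N per mm of extra push. Origin: centre of the foot's underside, z up.
- dish: Loose round cream stoneware dish, blue glaze inside, 224 mm across, 45 mm high, about 0.85 kg, standing centred on the cushion. Its rim is flat and level, 24 mm wide, its middle line a circle of radius 100 mm; the inner floor is 20 mm above the underside. Origin: centre of its underside, z up; x points from the centre to the blue dot.
- dot_blue: Blue dot, 19 mm across, painted on the rim: the start. Origin: its centre on the rim's top face, 45 mm above the dish's underside, 100 mm from its axis; x points outward from the dish's centre, z up. The body is the 13 mm long piece of rim under the dot.
- dot_black1: First black dot (same size and frame), 45 degrees counter-clockwise (seen from above) round the rim from the blue one.
- dot_black2: Second black dot (same), 90 degrees counter-clockwise from the blue one.
- dot_orange: Orange dot (same), 135 degrees counter-clockwise from the blue one: the finish.
- rim_a: Unmarked 13 mm long piece of rim half-way between the blue and the first black dot. Origin: centre of its top face.
- rim_b: Unmarked 13 mm long piece of rim half-way between the two black dots. Origin: centre of its top face.
- rim_c: Unmarked 13 mm long piece of rim half-way between the second black and the orange dot. Origin: centre of its top face.
- glaze_pot: Bystander: loose green pot with white lid, 40 mm across, 50 mm high, standing in the dish near its middle (top about 25 mm above the rim). Origin: centre of its underside.
- beaker: Bystander: loose terracotta beaker, 68 mm across, 85 mm high, beside the stand. Origin: centre of its underside.
- bud_vase: Bystander: loose terracotta vase, 68 mm across, 90 mm high, beside the stand. Origin: centre of its underside.
- brush: Bystander: glaze brush lying on the table between robot and stand. Origin: near its middle, underneath.
- shaper: Bystander: wooden-handled spatula lying on the table between robot and stand. Origin: near its middle, underneath.
- kiln_prop: Bystander: pale plaster-coloured cylinder, 44 mm across, 80 mm high, beyond the stand. Origin: centre of its underside.
- glaze_bottle: Bystander: white bottle with blue cap, 60 mm across, 110 mm high, beyond the stand. Origin: centre of its underside.
Not all that is in view belongs to the job. Of the things that look like the dish, the largest one is meant.

How it is judged:
By the outcome, as a careful person would: the job done as asked, in the order asked, and still so for the second after the job is handed in, with the robot touching nothing.
It also fails if it takes over 48 s, if anything falls off the work surface, if the arm or the gripper's body presses on something with over 40 N, if the wrist force passes 120 N, or if a joint passes its speed limit or range.

## Working session

There is one attempt and no reset: what is moved stays moved. The work goes in short steps, Python scripts to look and compute and a tool call to move; the robot and the scene stay as the last step left them, time stands still between calls to the robot, and variables do not carry over. Pictures are saved under pics/ and viewed, at most 10 in all, crops included, and the job is handed in when it is done.

Besides the shell and the picture viewer there is one more tool, called after ">>>" as a command line: name --argument value ..., lists and objects as JSON in quotes. move_arm: Moves the arm, as the interface text tells. Its arguments: {"type":"object","properties":{"offset":{"type":"array"},"turn":{"type":"array"},"claw":{"type":"array"}},"required":["offset","turn","claw"]}

```bash
mkdir -p pics; python3 - <<'E'
from station import *
import cv2
o=get_obs();print(o)
for n in("scene","side"):
    cv2.imwrite(f"pics/{n}0.png",camera(n))
    m=camera_model(n);print(n,m)
E
```

```text
{'t': 0.0, 'qpos': array([-1.26679065,  0.38385773,  0.04382194,  1.59960331, -0.01793222,
        1.1612123 , -0.04988586]), 'qvel': array([ 7.35738161e-05,  9.53627641e-04, -5.38899664e-04,  9.61436108e-04,
       -2.54208675e-03, -1.95732817e-04, -4.27882725e-04]), 'effort': array([-4.85611781e-04, -4.33454061e+01,  1.02429092e+00, -2.49510205e+01,
        1.05427971e-02,  1.11383374e-02, -1.90346128e-05]), 'tool_pos': array([0.25381665, 0.59734851, 0.22985871]), 'orientation': array([-0.62669082, -3.07801297,  0.00416896]), 'force': array([-0.01818098, -0.70362683,  0.05149558]), 'torque': array([-0.03682163, -0.06131401, -0.00397992]), 'grasp_force': 0.0, 'grip_width': 0.08539532084387445}
scene {'camera_matrix': array([[383.97207469,   0.        , 277.82196088],
       [  0.        , 383.97207469, 207.77498722],
       [  0.        ,   0.        ,   1.        ]]), 'R': array([[-0.33260072,  0.94299388, -0.01180299],
       [ 0.73898089,  0.25282746, -0.6244882 ],
       [-0.58590443, -0.21642741, -0.78094505]]), 't': array([ 0.11827374, -0.3944374 ,  1.37730582])}
side {'camera_matrix': array([[386.75791625,   0.        , 274.89814015],
       [  0.        , 386.75791625, 213.72245218],
       [  0.        ,   0.        ,   1.        ]]), 'R': array([[-9.93083276e-01, -1.17410546e-01, -6.08255598e-04],
       [-8.70300280e-02,  7.39576062e-01, -6.67422672e-01],
       [ 7.88123113e-02, -6.62753357e-01, -7.44678862e-01]]), 't': array([0.59283305, 0.08548774, 0.99238282])}
```

View pics/scene0.png

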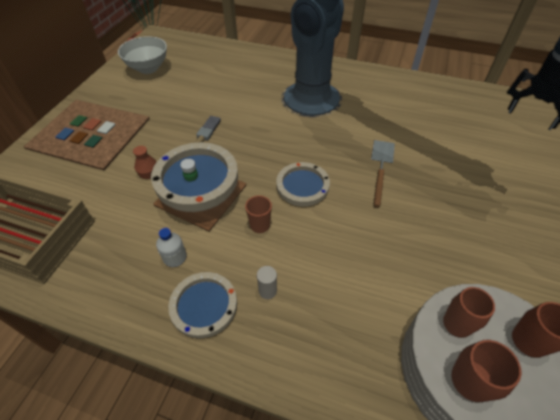

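View pics/side0.png

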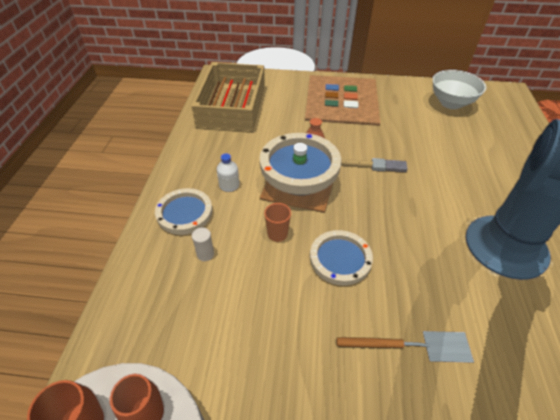

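The dish on the stand is the large one. In scene its blue dot is near (165,158), the blacks near (156,178) and (170,196), and the orange near (199,199). In side they are near (309,136), (283,138), (266,150) and (268,168).

```bash
cat > h.py <<'E'
import numpy as np, cv2
def ray(m,uv):
    K,R,t=m["camera_matrix"],m["R"],m["t"]
    d=R.T@np.linalg.inv(K)@np.array([uv[0],uv[1],1.]); return -R.T@t,d/np.linalg.norm(d)
def onplane(m,uv,z):
    c,d=ray(m,uv); return c+d*(z-c[2])/d[2]
def tri(rays):
    A=np.zeros((3,3));b=np.zeros(3)
    for c,d in rays:
        P=np.eye(3)-np.outer(d,d);A+=P;b+=P@c
    return np.linalg.solve(A,b)
def dot(im,g,kind,r=7):
    x,y=map(int,g);h=cv2.cvtColor(im,cv2.COLOR_BGR2HSV)[y-r:y+r+1,x-r:x+r+1].astype(int)
    H,S,V=h[...,0],h[...,1],h[...,2]
    if kind=="blue": m=(H>100)&(H<135)&(S>90)
    elif kind=="orange": m=((H<14)|(H>170))&(S>130)&(V>90)
    else: m=V<90
    n,l,st,ce=cv2.connectedComponentsWithStats(m.astype(np.uint8))
    if n<2: return None
    i=1+np.argmax(st[1:,4]); return ce[i]+[x-r,y-r],st[i,4]
E
python3 - <<'E'
from station import *
from h import *
G={"scene":[(165,158),(156,178),(170,196),(199,199)],"side":[(309,136),(283,138),(266,150),(268,168)]}
k=["blue","black","black","orange"];P=[]
ims={n:cv2.imread(f"pics/{n}0.png") for n in G};M={n:camera_model(n) for n in G}
for i in range(4):
    D={n:dot(ims[n],G[n][i],k[i]) for n in G}
    p=tri([ray(M[n],D[n][0]) for n in G]);P.append(p)
    print(k[i],D,p.round(4),[onplane(M[n],D[n][0],.1).round(4) for n in G])
P=np.array(P)
A=np.c_[2*P[:,:2],np.ones(4)];s=np.linalg.lstsq(A,(P[:,:2]**2).sum(1),rcond=None)[0]
print(s[:2],np.sqrt(s[2]+s[:2]@s[:2]),np.degrees(np.arctan2(*(P[:,:2]-s[:2]).T[::-1])))
E
```

```text
blue {'scene': (array([164.9375, 157.6875]), np.int32(16)), 'side': (array([308.88235294, 135.58823529]), np.int32(17))} [ 0.5289 -0.2627  0.1074] [array([ 0.5242, -0.2666,  0.1   ]), array([ 0.5284, -0.2751,  0.1   ])]
black {'scene': (array([162.24, 175.88]), np.int32(25)), 'side': (array([283. , 137.5]), np.int32(6))} [ 0.6013 -0.2252  0.1217] [array([ 0.5867, -0.2387,  0.1   ]), array([ 0.6033, -0.257 ,  0.1   ])]
black {'scene': (array([169.37931034, 195.82758621]), np.int32(29)), 'side': (array([265.5, 150. ]), np.int32(8))} [ 0.6456 -0.1829  0.1075] [array([ 0.6415, -0.1865,  0.1   ]), array([ 0.6466, -0.1937,  0.1   ])]
orange {'scene': (array([199.2 , 198.88]), np.int32(25)), 'side': (array([267.47826087, 168.26086957]), np.int32(23))} [ 0.6302 -0.1082  0.1069] [array([ 0.6262, -0.1109,  0.1   ]), array([ 0.631 , -0.1172,  0.1   ])]
[ 0.53776521 -0.15464842] 0.10474748434712512 [-94.71738651 -48.02401556 -14.67575104  26.68848402]
```

>>> move_arm --offset '[[0,0,-20],[0,0,-20],[0,0,-20],[-20,-55,0],[-20,-55,0],[-20,-55,0],[-20,-55,0],[-20,-55,0]]' --turn '[[0,0,-7.7],[0,0,-7.7],[0,0,-7.6],[0,0,0],[0,0,0],[0,0,0],[0,0,0],[0,0,0]]' --claw '[0,0,0,0,0,0,0,0]'

```text
t: 1.1
tool_pos: [0.3544, 0.321, 0.2908]
orientation: [-0.001, -3.141, 0.001]
force: [0.9, 0.1, 0.5]
grip_width: -0.0001
grasp_force: 0.0
```

>>> move_arm --offset '[[-20,-55,0],[-20,-55,0],[-20,-55,0],[-20,-55,0],[-20,-55,0],[-20,-55,0],[-20,-55,0],[0,0,0]]' --turn '[[0,0,0],[0,0,0],[0,0,0],[0,0,0],[0,0,0],[0,0,0],[0,0,0],[0,0,0]]' --claw '[0,0,0,0,0,0,0,0]'

```text
t: 2.1
tool_pos: [0.4941, -0.0681, 0.2913]
orientation: [0.018, 3.141, -0.004]
force: [-0.7, -0.4, -0.3]
grip_width: 0.0007
grasp_force: 0.0
```

```bash
python3 - <<'E'
from station import *
import cv2
from h import *
o=get_obs();m=camera_model("wrist");cv2.imwrite("pics/w1.png",camera("wrist"))
print({k:o[k] for k in("t","tool_pos","orientation","force","grip_width")});print(m["camera_matrix"],m["R"],-m["R"].T@m["t"])
K,R,t=m["camera_matrix"],m["R"],m["t"]
for p in[(.527,-.266,.103),(.601,-.25,.103),(.645,-.186,.103),(.629,-.109,.103)]:
    q=K@(R@np.array(p)+t);print(q[:2]/q[2])
E
```

```text
{'t': 2.1, 'tool_pos': array([ 0.49406358, -0.06810515,  0.29131574]), 'orientation': array([ 0.01778806,  3.14126671, -0.00402694]), 'force': array([-0.66636135, -0.40870402, -0.32325981]), 'grip_width': 0.0006799752472006772}
[[369.50598859   0.         279.03433517]
 [  0.         369.50598859 206.43348038]
 [  0.           0.           1.        ]] [[ 0.01159398  0.99993103 -0.00187474]
 [ 0.95734111 -0.01055876  0.28876721]
 [ 0.2887275  -0.00514273 -0.9573975 ]] [ 0.4198339  -0.06657807  0.43406612]
[ 69.83985425 216.06919083]
[ 98.69112287 286.05460439]
[166.82446009 323.50930047]
[240.50218939 309.27863686]
```

View pics/w1.png

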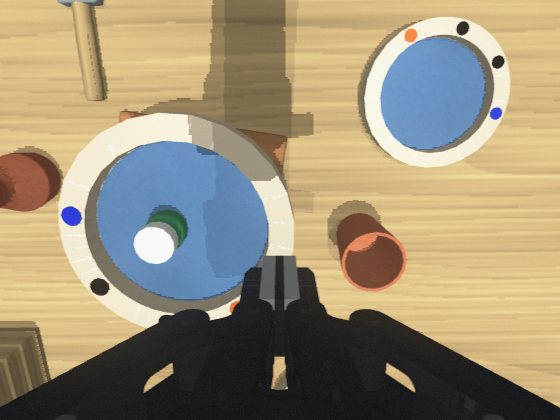

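Wrist view: the blue dot is at (71,216) and black1 at (99,287), both within 1 px of prediction. Orange at about (236,308) is half hidden by the gripper, and black2 is fully hidden. Next I fit the dot circle from triangulated points.

```bash
python3 - <<'E'
from station import *
from h import *
M={n:camera_model(n) for n in("scene","side","wrist")}
I={"scene":cv2.imread("pics/scene0.png"),"side":cv2.imread("pics/side0.png"),"wrist":cv2.imread("pics/w1.png")}
k=["blue","black","black","orange"]
G={"scene":[(165,158),None,(170,196),(199,199)],"side":[(309,136),(283,138),(266,150),(268,168)],"wrist":[(71,216),(99,287),None,None]}
P=[]
for i in range(4):
    D={n:dot(I[n],G[n][i],k[i],12 if n=="wrist" else 5)[0] for n in G if G[n][i]}
    p=tri([ray(M[n],D[n]) for n in D]);P.append(p)
    print(k[i],p.round(4),{n:onplane(M[n],D[n],.103)[:2].round(4) for n in D})
P=np.array(P)
a=np.radians([0,45,90,135]);Z=.1*np.exp(1j*a);W=P[:,0]+1j*P[:,1]
r=np.vdot(Z-Z.mean(),W-W.mean());th=np.angle(r);c=W.mean()-np.exp(1j*th)*Z.mean()
print("centre",c,"theta",np.degrees(th),"z",P[:,2].mean(),"res",abs(c+np.exp(1j*th)*Z-W))
E
```

```text
blue [ 0.5279 -0.2618  0.1062] {'scene': array([ 0.5267, -0.2643]), 'side': array([ 0.5283, -0.271 ]), 'wrist': array([ 0.5268, -0.2604])}
black [ 0.6005 -0.243   0.1086] {'side': array([ 0.603, -0.253]), 'wrist': array([ 0.6012, -0.2444])}
black [ 0.6456 -0.1829  0.1075] {'scene': array([ 0.6435, -0.1846]), 'side': array([ 0.6461, -0.19  ])}
orange [ 0.6302 -0.1082  0.1069] {'scene': array([ 0.6283, -0.1093]), 'side': array([ 0.6305, -0.1139])}
centre (0.5468193334712914-0.16250642834236834j) theta -101.42139526908903 z 0.10727446431102367 res [0.00149804 0.00325704 0.00095232 0.00100133]
```

>>> move_arm --offset '[[-8,-48,0],[-8,-48,0],[-8,-48,0],[-9,-49,0],[0,0,50],[0,0,50],[0,0,50],[0,0,0]]' --turn '[[0,0,0],[0,0,0],[0,0,0],[0,0,0],[0,0,0],[0,0,0],[0,0,0],[0,0,0]]' --claw '[0,0,0,0,0,0,0,0]'

```text
t: 3.15
tool_pos: [0.5234, -0.2505, 0.1364]
orientation: [0.004, -3.131, -0.008]
force: [0.7, 0.1, 0.0]
grip_width: 0.0
grasp_force: 0.0
```

>>> move_arm --offset '[[0,0,0],[0,0,0],[0,0,0],[0,0,0]]' --turn '[[0,0,0],[0,0,0],[0,0,0],[0,0,0]]' --claw '[0,0,0,0]'

```text
t: 3.65
tool_pos: [0.5276, -0.2551, 0.1424]
orientation: [0.0, 3.14, -0.0]
force: [0.1, -0.0, -0.7]
grip_width: 0.0003
grasp_force: 0.0
```

```bash
python3 - <<'E'
from station import *
import cv2
from h import *
o=get_obs();cv2.imwrite("pics/w2.png",camera("wrist"))
print({k:o[k] for k in("t","tool_pos","orientation","force")})
m=camera_model("wrist");K,R,t=m["camera_matrix"],m["R"],m["t"]
for p in (o["tool_pos"],):
    q=K@(R@p+t);print("tip px",q[:2]/q[2])
E
```

```text
{'t': 3.65, 'tool_pos': array([ 0.52755526, -0.25508806,  0.14241073]), 'orientation': array([ 4.96212298e-04,  3.13961332e+00, -4.46493929e-04]), 'force': array([ 0.08597673, -0.00697184, -0.73394793])}
tip px [277.81164378 277.08830604]
```

View pics/w2.png

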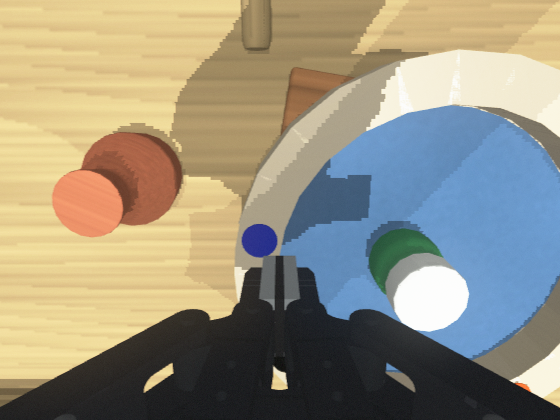

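Blue dot is now at (260,240), just ahead of the fingertip at about (278,277). Part of the orange dot shows near (520,388).

```bash
python3 - <<'E'
from station import *
from h import *
m=camera_model("wrist");im=cv2.imread("pics/w2.png")
d,n=dot(im,(260,240),"blue",22);print(d,n)
for z in(.099,.101,.103):print(onplane(m,d,z).round(4))
F=[]
for i in range(8):
    camera("wrist");o=get_obs();F.append(o["force"])
print(np.mean(F,0).round(2),np.std(F,0).round(2),o["tool_pos"],o["t"])
E
```

```text
[258.98590022 240.12798265] 922
[ 0.5282 -0.2654  0.099 ]
[ 0.5274 -0.2653  0.101 ]
[ 0.5265 -0.2651  0.103 ]
[-0.55  0.12 -0.16] [0.52 0.29 0.42] [ 0.52680452 -0.25483278  0.14116139] 4.1
```

>>> move_arm --offset '[[0,-8,10],[0,0,15],[0,0,8],[0,0,0],[0,0,0]]' --turn '[[0,0,0],[0,0,0],[0,0,0],[0,0,0],[0,0,0]]' --claw '[0,0,0,0,0]'

```text
t: 4.72
tool_pos: [0.5271, -0.2629, 0.1083]
orientation: [0.0, 3.141, -0.0]
force: [-0.2, -0.2, -0.2]
grip_width: -0.0003
grasp_force: 0.0
```

```bash
cat > f.py <<'E'
from station import *
import numpy as np
F=[];P=[]
for i in range(8):
    camera("side");o=get_obs();F.append(o["force"]);P.append(o["tool_pos"])
print(np.mean(F,0).round(2),np.mean(P,0).round(4),o["t"])
E
python3 f.py
```

```text
[0.25 0.05 0.25] [ 0.5272 -0.2629  0.1087] 5.125
```

>>> move_arm --offset '[[0,0,2],[0,0,2],[0,0,1],[0,0,0]]' --turn '[[0,0,0],[0,0,0],[0,0,0],[0,0,0]]' --claw '[0,0,0,0]'

```text
t: 5.62
tool_pos: [0.5268, -0.2628, 0.1031]
orientation: [-0.0, -3.141, -0.0]
force: [-0.2, 0.5, 0.4]
grip_width: 0.0002
grasp_force: 0.0
```

```bash
python3 f.py
```

```text
[-0.13  0.08  0.11] [ 0.5269 -0.2629  0.1033] 6.025
```

>>> move_arm --offset '[[0,0,1],[0,0,1],[0,0,1],[0,0,0],[0,0,0]]' --turn '[[0,0,0],[0,0,0],[0,0,0],[0,0,0],[0,0,0]]' --claw '[0,0,0,0,0]'

```text
t: 6.65
tool_pos: [0.527, -0.263, 0.1004]
orientation: [0.001, 3.141, -0.0]
force: [-0.6, -0.7, 0.8]
grip_width: 0.0001
grasp_force: 0.6
```

```bash
python3 f.py
```

```text
[-0.05 -0.36  1.25] [ 0.527  -0.2629  0.1004] 7.05
```

>>> move_arm --offset '[[0,0,1],[0,0,1],[0,0,0],[0,0,0]]' --turn '[[0,0,0],[0,0,0],[0,0,0],[0,0,0]]' --claw '[0,0,0,0]'

```text
t: 7.55
tool_pos: [0.527, -0.2629, 0.0984]
orientation: [0.0, 3.141, -0.0]
force: [0.3, -0.2, 2.5]
grip_width: -0.0003
grasp_force: 1.1
```

```bash
python3 f.py
```

```text
[ 0.17 -0.53  2.17] [ 0.527  -0.2629  0.0984] 7.95
```

```bash
python3 - <<'E'
import numpy as np
a=np.radians(-101.3+np.arange(49)*135/48)
p=np.c_[-100*np.cos(a),100*np.sin(a)]
q=np.diff(p.round(1),axis=0).round(1)
for k in range(6):print(q[8*k:8*k+8].tolist())
E
```

```text
[[-4.8, -0.8], [-4.9, -0.6], [-4.9, -0.4], [-4.9, -0.1], [-4.9, 0.1], [-4.9, 0.4], [-4.9, 0.6], [-4.8, 0.8]]
[[-4.8, 1.1], [-4.7, 1.3], [-4.7, 1.5], [-4.6, 1.8], [-4.5, 2.0], [-4.4, 2.2], [-4.2, 2.4], [-4.2, 2.6]]
[[-4.0, 2.8], [-3.9, 3.0], [-3.7, 3.2], [-3.5, 3.4], [-3.4, 3.6], [-3.2, 3.7], [-3.1, 3.9], [-2.8, 4.0]]
[[-2.6, 4.1], [-2.5, 4.3], [-2.2, 4.4], [-2.0, 4.5], [-1.7, 4.5], [-1.6, 4.7], [-1.3, 4.7], [-1.1, 4.8]]
[[-0.8, 4.8], [-0.6, 4.9], [-0.4, 4.9], [-0.1, 4.9], [0.1, 4.9], [0.4, 4.9], [0.6, 4.9], [0.8, 4.8]]
[[1.1, 4.8], [1.3, 4.7], [1.5, 4.7], [1.8, 4.6], [2.0, 4.5], [2.2, 4.4], [2.4, 4.2], [2.6, 4.2]]
```

>>> move_arm --offset '[[-4.8,-0.8,0],[-4.9,-0.6,0],[-4.9,-0.4,0],[-4.9,-0.1,0],[-4.9,0.1,0],[-4.9,0.4,0],[-4.9,0.6,0],[-4.8,0.8,0]]' --turn '[[0,0,0],[0,0,0],[0,0,0],[0,0,0],[0,0,0],[0,0,0],[0,0,0],[0,0,0]]' --claw '[0,0,0,0,0,0,0,0]'

```text
t: 8.95
tool_pos: [0.5663, -0.2629, 0.0983]
orientation: [0.001, 3.142, -0.0]
force: [-2.0, -0.5, 2.5]
grip_width: 0.0001
grasp_force: 1.1
```

```bash
python3 f.py
```

```text
[ 0.38 -0.09  2.2 ] [ 0.5671 -0.2627  0.0986] 9.35
```

>>> move_arm --offset '[[-4.8,1.1,0],[-4.7,1.3,0],[-4.7,1.5,0],[-4.6,1.8,0],[-4.5,2.0,0],[-4.4,2.2,0],[-4.2,2.4,0],[-4.2,2.6,0]]' --turn '[[0,0,0],[0,0,0],[0,0,0],[0,0,0],[0,0,0],[0,0,0],[0,0,0],[0,0,0]]' --claw '[0,0,0,0,0,0,0,0]'

```text
t: 10.35
tool_pos: [0.6023, -0.2479, 0.0983]
orientation: [0.001, 3.142, -0.0]
force: [-1.2, -1.4, 2.1]
grip_width: 0.0002
grasp_force: 1.1
```

```bash
python3 f.py; python3 - <<'E'
from station import *
from h import *
a=camera("side");b=camera("scene");cv2.imwrite("pics/s3.png",cv2.resize(np.hstack([a[100:230,200:340],b[110:240,120:260]]),None,fx=2.8,fy=2.8,interpolation=cv2.INTER_CUBIC))
w=camera("wrist")
s=dot(a,(268,168),"orange",5);print("orange side",s,"before 267.48 168.26")
s=dot(a,(309,136),"blue",5);print("blue side",s,"before 308.88 135.59")
E
```

```text
[0.42 0.21 2.1 ] [ 0.6032 -0.2472  0.0985] 10.75
orange side (array([267.5       , 169.36363636]), np.int32(22)) before 267.48 168.26
blue side (array([308.5, 137. ]), np.int32(12)) before 308.88 135.59
```

View pics/s3.png

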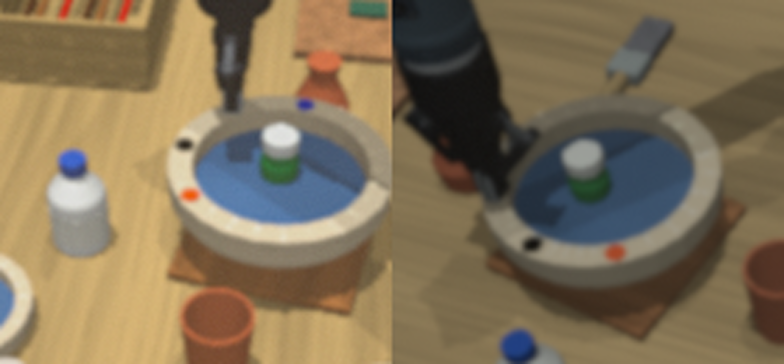

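The fingertips rest on the first black dot, at crop (232,108) left and (500,200) right. The dish sank slightly but did not shift, so I continue.

>>> move_arm --offset '[[-4.0,2.8,0],[-3.9,3.0,0],[-3.7,3.2,0],[-3.5,3.4,0],[-3.4,3.6,0],[-3.2,3.7,0],[-3.1,3.9,0],[-2.8,4.0,0]]' --turn '[[0,0,0],[0,0,0],[0,0,0],[0,0,0],[0,0,0],[0,0,0],[0,0,0],[0,0,0]]' --claw '[0,0,0,0,0,0,0,0]'

```text
t: 11.9
tool_pos: [0.6299, -0.2202, 0.0983]
orientation: [0.0, 3.141, -0.0]
force: [-0.6, -0.7, 2.4]
grip_width: -0.0003
grasp_force: 1.1
```

>>> move_arm --offset '[[-2.6,4.1,0],[-2.5,4.3,0],[-2.2,4.4,0],[-2.0,4.5,0],[-1.7,4.5,0],[-1.6,4.7,0],[-1.3,4.7,0],[-1.1,4.8,0]]' --turn '[[0,0,0],[0,0,0],[0,0,0],[0,0,0],[0,0,0],[0,0,0],[0,0,0],[0,0,0]]' --claw '[0,0,0,0,0,0,0,0]'

```text
t: 12.9
tool_pos: [0.6448, -0.1841, 0.0983]
orientation: [0.0, 3.141, -0.0]
force: [0.1, -3.1, 1.5]
grip_width: -0.0002
grasp_force: 1.1
```

```bash
python3 f.py; python3 - <<'E'
from station import *
from h import *
M={n:camera_model(n) for n in("scene","side")}
a=camera("side");b=camera("scene")
A=dot(a,(268,169),"orange",5);B=dot(b,(199,200),"orange",6);print(A,B)
for n,d in(("side",A),("scene",B)):print(n,onplane(M[n],d[0],.099).round(4))
print(tri([ray(M["side"],A[0]),ray(M["scene"],B[0])]))
E
```

```text
[0.12 0.69 2.44] [ 0.6451 -0.183   0.0982] 13.3
(array([267.5       , 169.16666667]), np.int32(24)) (array([199.33333333, 199.875     ]), np.int32(24))
side [ 0.6306 -0.1147  0.099 ]
scene [ 0.6283 -0.1097  0.099 ]
[ 0.63027197 -0.10854949  0.10317296]
```

>>> move_arm --offset '[[-0.8,4.8,0],[-0.6,4.9,0],[-0.4,4.9,0],[-0.1,4.9,0],[0.1,4.9,0],[0.4,4.9,0],[0.6,4.9,0],[0.8,4.8,0]]' --turn '[[0,0,0],[0,0,0],[0,0,0],[0,0,0],[0,0,0],[0,0,0],[0,0,0],[0,0,0]]' --claw '[0,0,0,0,0,0,0,0]'

```text
t: 14.4
tool_pos: [0.6447, -0.145, 0.0983]
orientation: [0.0, 3.141, -0.0]
force: [0.4, -2.1, 2.1]
grip_width: 0.0002
grasp_force: 1.1
```

>>> move_arm --offset '[[1.1,4.8,0],[1.3,4.7,0],[1.5,4.7,0],[1.8,4.6,0],[2.0,4.5,0],[2.2,4.4,0],[2.4,4.2,0],[2.6,4.2,0]]' --turn '[[0,0,0],[0,0,0],[0,0,0],[0,0,0],[0,0,0],[0,0,0],[0,0,0],[0,0,0]]' --claw '[0,0,0,0,0,0,0,0]'

```text
t: 15.4
tool_pos: [0.6297, -0.1089, 0.0983]
orientation: [0.0, 3.141, 0.0]
force: [1.4, -1.6, 3.4]
grip_width: -0.0001
grasp_force: 1.1
```

```bash
python3 f.py; python3 - <<'E'
from station import *
from h import *
a=camera("side");b=camera("scene");cv2.imwrite("pics/s4.png",cv2.resize(np.hstack([a[100:230,200:340],b[110:240,120:260]]),None,fx=2.8,fy=2.8,interpolation=cv2.INTER_CUBIC))
E
```

```text
[-0.03  0.41  2.56] [ 0.6293 -0.1082  0.098 ] 15.8
```

View pics/s4.png

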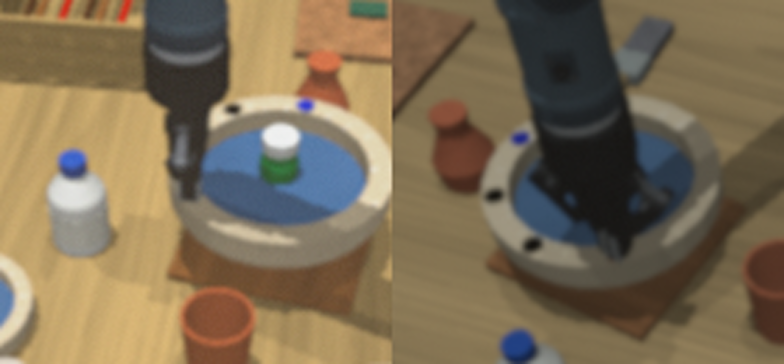

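The fingertips cover the orange dot, at crop (190,195) left and (615,250) right, and the other dots have not moved. Now I lift straight up.

>>> move_arm --offset '[[0,0,-3],[0,0,-6],[0,0,-20],[0,0,-40],[0,0,-50],[0,0,-40],[0,0,0],[0,0,0]]' --turn '[[0,0,0],[0,0,0],[0,0,0],[0,0,0],[0,0,0],[0,0,0],[0,0,0],[0,0,0]]' --claw '[0,0,0,0,0,0,0,0]'

```text
t: 16.9
tool_pos: [0.6295, -0.1095, 0.2578]
orientation: [0.001, 3.141, 0.0]
force: [-0.2, 0.6, -1.3]
grip_width: -0.0002
grasp_force: 0.0
```

```bash
python3 - <<'E'
from station import *
from h import *
a=camera("side");print(dot(a,(268,168),"orange",5),dot(a,(309,136),"blue",5),"before 267.48,168.26 / 308.88,135.59")
o=get_obs();print(o["tool_pos"],o["force"]);print(close_job())
E
```

```text
(array([267.45454545, 168.18181818]), np.int32(22)) (array([308.8125, 135.6875]), np.int32(16)) before 267.48,168.26 / 308.88,135.59
[ 0.62898869 -0.10915496  0.25668855] [-0.07771649 -0.11132023 -0.11090888]
the job is handed in; nothing more can be done
None
```

The closed fingertips ran along the rim from the blue dot over both black dots to the orange one at about 2 N, then lifted clear. The dish is still in its place, and the job was handed in after about 17 s of robot time; no verdict came back.

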